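# Tip the heat spreader out of its carrier and dock it under the fan

## Task

Press down the end of the flush aluminium heat-spreader plate that lies at the scooped end of its black carrier, so that the other end tips up out of the pocket and the plate stays leaning there by itself. Then take it by the raised end, lift it out and slide it flat under the fan into the brass dock on the red board, square between the guides and fully home against the back stop, and let go. Do not lean on the fan and leave the other things on the bench where they are.

Things in the scene. Friction and masses are not known exactly. Their poses are not given: they have to be found in the camera images.
- plate: Aluminium heat-spreader plate, 80 (x) x 50 (y) x 6 (z) mm, about 65 g, symmetric. Origin at the centre of its underside, z up through the plate. At the start it lies flat and flush in the carrier's pocket, its x along the carrier's x.
- carrier: Fixed slick black plastic block, 104 (x) x 72 (y) x 38 (z) mm, origin at the centre of its underside, yaw within 0.4 rad of the world. Pocket 84 x 54 mm (local x -42 to 42, y -27 to 27): at x -42 to +3 a shelf at height 32 carries the plate (top level with the block's top, 38); at x +3 to +42 a well, floor at height 9. The wall at the well end (+x, away from the robot) has a scoop 40 wide, down to height 20.
- press (a point): Point to press: on the plate's top (height 38 in the carrier) over the well, at carrier x +29, 11 mm from the plate's end by the scoop. A few newtons tip the plate about the shelf's edge (carrier x +3). Pushed until the plate's top at carrier x +19 is 8 to 10 mm below the block's top, it slides into the well and stays leaning.
- shelf_edge (a point): Middle of the shelf's edge (carrier x +3, height 32) about which the plate tips. Tipped, the plate leans on it at about 33 degrees: low end in the well against the +x wall, high end at carrier x about -28, some 14 to 19 mm above the block's top, to be gripped by its long sides (50 mm apart) just above the block.
- board: Fixed red circuit board on an aluminium base, 200 (x) x 180 (y) mm, top at height 9 mm, origin at the centre of its underside; x points into the dock, away from the robot; yaw at most 0.25 rad. Low chips (up to 4 mm) lie about the dock's entry. The brass dock stands in its middle: see seat.
- seat (a point): Centre of the brass dock's seat face, 40 mm above the table, axes as the board's: where the plate's origin must come. Dock entered from -x. Seat face: x -12 to 41, 66 wide, plus a tongue 30 wide back to x -28. Back stop face at x 40; guides 54 apart, 8 high, x 0 to 41, flared from x -11. The docked plate's last 28 mm overhang at -x, 31 mm above the board, free for fingers at its sides.
- fan: Square black fan, 60 x 60 x 38 mm, origin at the centre of its underside, fixed over the dock: it covers local x -8 to +52 of the seat's frame, its underside 48 mm above the seat face (42 mm above the docked plate). Two thin posts carry it at seat x +26 to +34, y 36 to 41 either side.
- screwdriver: Bystander: grey-handled screwdriver, 160 mm, lying along x between carrier and board.
- heatsink: Bystander: dark finned heat sink, 45 x 45 x 24 mm.
- screw_jar: Bystander: small glass jar, 40 mm across, 55 mm high.
- small_fan: Bystander: loose black fan, 40 x 40 x 20 mm.
- module: Bystander: steel plug-in module, 56 x 14 x 10 mm.
- standoff: Bystander: upright brass standoff, 16 mm across, 30 mm high.
- spare_sink: Bystander: aluminium finned heat sink, 60 x 40 x 30 mm.
Not all that is in view belongs to the job. Of the things that look like the plate, the middle-sized one is meant.

How it is judged (in metres and radians):
On the way, in this order (a step that is already met when the one before it is completed fails the run):
1. the plate leans by itself in the carrier's pocket, tipped by more than 20 degrees, still and untouched by the fingers (angle between plate's own z axis and vertical above 0.35 rad and horizontal distance between plate and carrier below 0.03 m and z of plate in the frame of carrier below 0.045 m and contact force between the fingers and plate below 0.1 N and angular speed of plate below 0.3 rad/s), for 0.2 s.
2. the plate is held in the fingers, lifted clear of the carrier (z of plate in the frame of carrier above 0.055 m and contact force between plate and carrier below 0.1 N and contact force between the fingers and plate above 1 N), for 0.1 s.
At the end, for the whole second after the job is handed in: The plate lies flat on the dock's seat face (within 2 mm in height and 3.4 degrees), within 4 mm of touching the back stop, within 4 mm of the dock's middle and 0.1 rad of square, at rest and released (x of plate in the frame of seat between -0.004 and 0.003 m and y of plate in the frame of seat between -0.004 and 0.004 m and z of plate in the frame of seat between -0.002 and 0.002 m and angle between plate's own z axis and vertical below 0.06 rad and angle between the x axis of plate and the x axis of board, either way round below 0.1 rad and linear speed of plate below 0.01 m/s and contact force between the fingers and plate below 0.1 N).
It fails at once if the fan is pushed by the robot or the plate with more than 15 N (contact force between any of the arm, the fingers, plate and fan above 15 N).
It fails at once if a bystander is moved by more than 30 mm (distance of any of screwdriver, heatsink, screw_jar, small_fan, module, standoff, spare_sink from where it was at the start of the episode above 0.03 m).
It also fails if it takes over 54 s, if anything falls off the work surface, if the arm or the gripper's body presses on something with over 40 N, if the wrist force passes 120 N, or if a joint passes its speed limit or range.

## Robot

A 6-joint arm with a two-finger parallel gripper is mounted at the origin on the work surface. World frame = base frame: x ahead of the robot, y to its left, z up, the work surface at z = 0. Lengths are in mm, angles in degrees, forces in N, time in s.
With the tool pointing down it reaches from about 300 to 825 mm from the base axis. Payload 5.4 kg.
Tool frame: the origin (TCP) lies at the very end of the fingers, on their centre line; the grasp point (between the pads) lies 19 mm behind it; z points along the fingers, x is the direction in which the jaws open and shut, and the axes are right-handed (so a half turn about z gives the same grasp; the last joint's range is limited). The gripper opens to 92 mm and grips with 3 to 60 N. Pads are 20 mm wide; open, the fingers measure 128 mm over their backs; the gripper's body (75 mm by 189 mm) begins 69 mm behind the grasp point.
Start: joints at [-86.923, 9.076, 91.501, -0, 79.423, -12.038], TCP at [149.908, -555.098, 214.601] pointing down, gripper open.
Joint ranges: [-166.64, 166.64], [-54.1, 131.32], [10.49, 154.53], [-73.88, 253.88], [9.74, 151.15], [-171.62, 171.62]. Speed limits (degrees/s): [147.25, 147.25, 180, 180, 180, 180].

## Interface

Orientations are given as [roll, pitch, yaw] about the fixed x, y, z axes, in that order (R = Rz(yaw) Ry(pitch) Rx(roll)).
In Python, from workcell import * gives the robot as it stands. The module is installed in compiled form; this text tells all that it offers.
- The arm moves only by the shell command python3 -m crank 'ROWS' [FORCE]. ROWS is JSON, one flat list of numbers, 7 for each row, row after row: the gripper command: -1 is fully open, 1 is shut, values between are in proportion, then the shift along the tool's x, y, z normalised to -1 to 1, where 1 is 0.02 m, then the turn, a rotation vector about the tool's x, y, z normalised to -1 to 1, where 1 is 6 degrees. A call has 1 to 8 rows; each row shifts and turns the commanded pose from where the row before left it, along the tool's axes as they then stand; what a row does not reach is not made up. A row lasts 1/8 s, in which the tool goes at most 62.5 mm and 10.7 degrees, less where a joint would pass 70% of its speed; a pose out of reach is approached as far as the arm can. A call with a number of a shift or a turn outside -1 to 1 is refused whole. A call with a gripper value outside its range is refused whole. The fingers move at their own pace and stop on an object; FORCE is the grip in N (left out, the last holds). Time passes only in rows, so rows that do not move let the fingers close. It gives the time, the measured TCP pose, the force and the opening at its end, in the units of the state.
- get_state(): the state, without advancing time (a new reading comes with each control period).
- get_image(name): name is "scene" or "top"; returns the picture (420x560x3 uint8, red, green, blue); there is no depth.
- camera_params(name): a dict with "fovy" (degrees; the focal length in pixels is half the picture's height over the tangent of half this angle, whatever the lens; pixels are square), "cx", "cy" (the principal point, pixels), "pose" (4x4, takes a point from camera to world coordinates). Camera axes: x right, y down, z forward; pixel columns grow to the right and rows downward; lengths in mm; the calibration is good to about 2 mm. A picture is of the moment at which its call begins. camera_params takes no time and is no camera call.
- hand_in(): hands the job in, once; it reports no verdict.
The state is a dict: "clock": time; "qpos": joint angles; "qd": joint speeds; "effort": joint torques, N m; "position": TCP position; "eef_rot": TCP orientation; "contact_force": force on the tool from outside, world axes, zero at the start; "ft_torque": the same for the moment, N m; "finger_gap": finger opening in mm.
Only numpy, scipy, OpenCV 4.12 (cv2) and the standard library are available. Lean on these libraries where they do the work, as an engineer would, in place of code of your own. Each camera call takes 0.05 s, during which the arm holds its last target.

## Working session

There is one attempt and no reset: what is moved stays moved. The work goes in short steps, Python scripts to look and compute and a shell command to move; the robot and the scene stay as the last step left them, time stands still between calls to the robot, and variables do not carry over. Pictures are saved under pics/ and viewed, and the job is handed in when it is done.

```bash
mkdir -p pics
python3 - <<'E'
from workcell import *
import cv2
for n in("scene","top"):
    im=get_image(n); cv2.imwrite(f"pics/{n}0.png",im[:,:,::-1]); print(camera_params(n))
print(get_state())
E
```

```text
{'fovy': 52.81185152624231, 'cx': 277.63253441340976, 'cy': 209.13968597267237, 'pose': array([[ 3.44535213e-01,  6.88468834e-01, -6.38205415e-01,
         1.25098946e+03],
       [ 9.38625544e-01, -2.40567177e-01,  2.47203400e-01,
        -2.69588850e+02],
       [ 1.66605619e-02, -6.84206181e-01, -7.29098297e-01,
         8.36727127e+02],
       [ 0.00000000e+00,  0.00000000e+00,  0.00000000e+00,
         1.00000000e+00]])}
{'fovy': 50.50723573043147, 'cx': 271.1717117009866, 'cy': 211.76678532247854, 'pose': array([[-2.28264851e-02, -9.89567415e-01,  1.42250774e-01,
         3.91443389e+02],
       [-9.99621497e-01,  2.04059867e-02, -1.84515383e-02,
         1.07497224e+01],
       [ 1.53562737e-02, -1.42618115e-01, -9.89658657e-01,
         1.34130012e+03],
       [ 0.00000000e+00,  0.00000000e+00,  0.00000000e+00,
         1.00000000e+00]])}
{'clock': 0.1, 'qpos': array([-8.69223628e+01,  9.10990075e+00,  9.15628322e+01, -1.48849382e-03,
        7.94244701e+01, -1.20367939e+01]), 'qd': array([-0.05608166, -0.06301347, -0.1882136 , -0.00420328, -0.00233874,
        0.01659268]), 'effort': array([ 2.07980584e-04, -3.86504924e+01, -3.22958958e+01,  7.04018679e-02,
        3.39482550e-02, -4.41652696e-05]), 'position': array([ 149.88076146, -554.5413886 ,  213.72752747]), 'eef_rot': array([-1.79981160e+02,  9.53709965e-02, -7.48852788e+01]), 'contact_force': array([0.35582626, 0.08391459, 0.48334254]), 'ft_torque': array([ 0.05134559, -0.02407708,  0.03432937]), 'finger_gap': 91.5843443992785}
```

View pics/scene0.png

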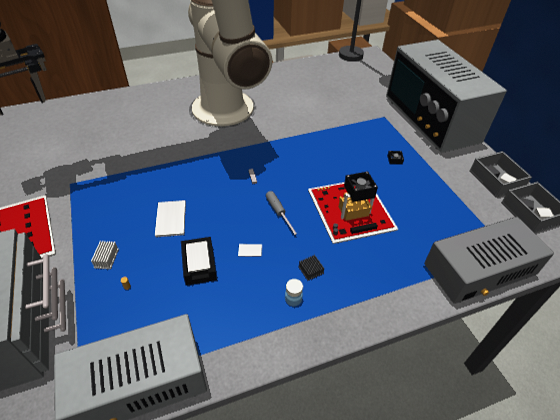

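View pics/top0.png

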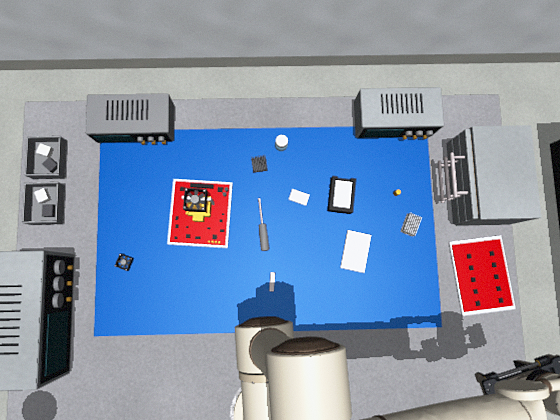

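The scene view shows the carrier with its white plate at about (199,258), the red board with the fan at (352,210), and two loose decoys at (171,217) and (250,250). In the top view the carrier is at (342,195) and the board at (200,213). I'll measure both next.

```bash
cat > h.py <<'E'
from workcell import *
import numpy as np, cv2
def K(n):
    p=camera_params(n); f=210/np.tan(np.radians(p["fovy"]/2)); return p,f
def ray(n,u,v):
    p,f=K(n); P=p["pose"]; d=P[:3,:3]@np.array([(u-p["cx"])/f,(v-p["cy"])/f,1]); return P[:3,3],d
def onz(n,u,v,z):
    o,d=ray(n,u,v); return o+d*(z-o[2])/d[2]
def proj(n,X):
    p,f=K(n); P=p["pose"]; c=P[:3,:3].T@(np.asarray(X,float)-P[:3,3]); return np.array([f*c[0]/c[2]+p["cx"],f*c[1]/c[2]+p["cy"]])
def tri(u1,u2):
    o1,d1=ray("scene",*u1);o2,d2=ray("top",*u2)
    A=np.stack([d1,-d2],1); t=np.linalg.lstsq(A,o2-o1,rcond=None)[0]
    a,b=o1+d1*t[0],o2+d2*t[1]; return (a+b)/2,np.linalg.norm(a-b)
def crop(im,x0,y0,x1,y1,s,name):
    cv2.imwrite("pics/"+name,cv2.resize(im[y0:y1,x0:x1,::-1],None,fx=s,fy=s,interpolation=cv2.INTER_CUBIC))
E
python3 - <<'E'
from h import *
a=cv2.imread("pics/scene0.png")[:,:,::-1];b=cv2.imread("pics/top0.png")[:,:,::-1]
crop(a,170,225,230,290,9,"sc_car.png");crop(b,315,165,370,225,9,"top_car.png")
crop(a,300,160,405,250,7,"sc_brd.png");crop(b,160,170,240,255,7,"top_brd.png")
for n,im,h in(("scene",a,0),("top",b,0)):
    hsv=cv2.cvtColor(np.ascontiguousarray(im),cv2.COLOR_RGB2HSV)
    blue=cv2.inRange(hsv,(95,120,60),(125,255,255))
    # non-blue blobs
    m=cv2.bitwise_not(blue)
    cs,_=cv2.findContours(m,cv2.RETR_LIST,cv2.CHAIN_APPROX_NONE)
    for c in cs:
        A=cv2.contourArea(c)
        if 30<A<8000:
            r=cv2.minAreaRect(c); print(n,A,np.round(r[0],1),np.round(r[1],1),round(r[2],1), np.round(onz(n,*r[0],20)[:2]))
E
```

```text
scene 352.0 [294. 292.] [26. 16.] 90.0 [787. -46.]
scene 77.5 [125.4 282.8] [13.4  7.6] 60.3 [ 637. -396.]
scene 371.5 [310.8 267.5] [20.4 22.1] 66.8 [738.  16.]
scene 254.5 [249.5 250. ] [12. 23.] 90.0 [ 641. -104.]
scene 530.5 [104.5 254.3] [21.5 31.8] 21.8 [ 538. -434.]
scene 1324.5 [197.7 261.1] [44.8 32.4] 81.9 [ 632. -229.]
scene 948.0 [170. 218.] [36. 30.] 90.0 [ 474. -266.]
scene 247.5 [281.6 212.6] [50.5  9.2] 56.3 [551.  13.]
scene 3823.5 [352.6 209. ] [74.6 65.6] 65.2 [601. 196.]
scene 61.0 [252.5 175.9] [15.2  5.4] 71.6 [390. -16.]
scene 159.5 [395.5 157. ] [12. 15.] 90.0 [451. 417.]
top 79.5 [271.5 281.5] [19.  5.] 90.0 [375. -10.]
top 158.5 [123.3 261.8] [14.6 14.2] 23.2 [442. 424.]
top 929.0 [355.5 251.1] [25.2 39.8] 10.8 [ 458. -261.]
top 306.5 [410.9 223.8] [16.  22.2] 20.6 [ 536. -432.]
top 221.0 [262. 224.] [52.5  8.2] 84.3 [545.  14.]
top 207.5 [298.5 196.7] [19.3 12.2] 20.0 [626. -97.]
top 3910.0 [199.3 213. ] [61.1 67.1] 4.3 [582. 201.]
top 804.0 [341.4 194.5] [25.2 35.7] 5.7 [ 630. -227.]
top 179.5 [259.  163.5] [15.5 14.4] 81.3 [731.  20.]
top 154.5 [281. 142.] [12. 16.] 0.0 [797. -49.]
```

Run:
```python
import cv2,numpy as np
ims=[cv2.imread("pics/"+n) for n in("sc_car.png","top_car.png")]
h=max(i.shape[0] for i in ims)
o=np.zeros((h,sum(i.shape[1] for i in ims)+0,3),np.uint8);x=0
for i in ims:o[:i.shape[0],x:x+i.shape[1]]=i;x+=i.shape[1]
print(o.shape,[i.shape for i in ims]);o=cv2.resize(o,None,fx=.75,fy=.75);cv2.imwrite("pics/car.png",o)
```

```text
(585, 1035, 3) [(585, 540, 3), (540, 495, 3)]
```

View pics/car.png

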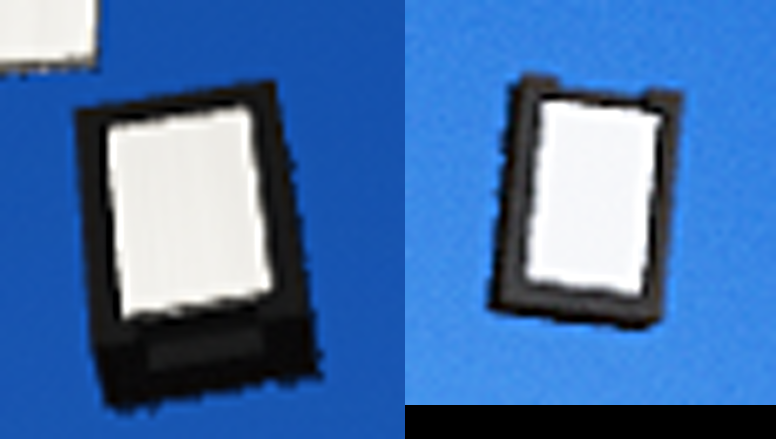

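View pics/top_brd.png

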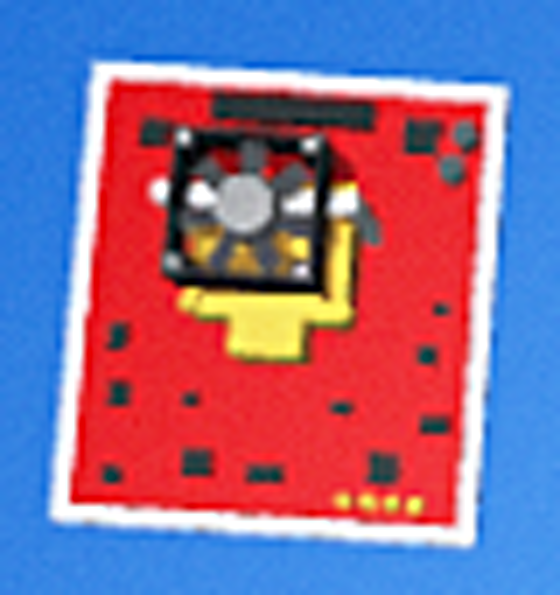

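View pics/sc_brd.png

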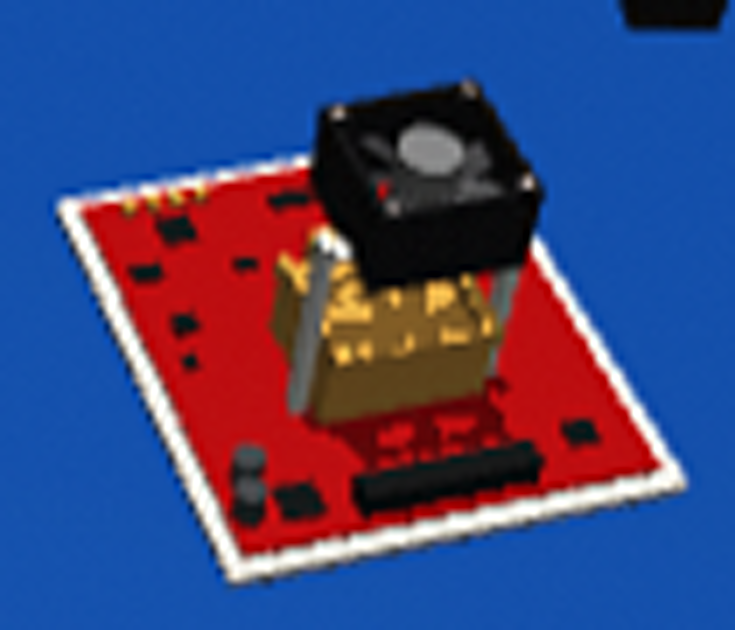

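Top crop: the plate (white) sits squarely in the carrier with the scoop at the top (+x, away from the robot). On the board the brass tongue points down towards the robot, with its front end near crop (265,355). I'll fit corners for both.

Run:
```python
from h import *
def rect(n,mask,z):
    cs,_=cv2.findContours(mask,cv2.RETR_EXTERNAL,cv2.CHAIN_APPROX_NONE)
    c=max(cs,key=cv2.contourArea)
    m=cv2.moments(mask,True)
    W=np.array([onz(n,u,v,z)[:2] for u,v in c[:,0,:].astype(float)],np.float32)
    r=cv2.minAreaRect(W)
    ctr=onz(n,m['m10']/m['m00'],m['m01']/m['m00'],z)[:2]
    # side lines fit
    ang=np.radians(r[2]); 
    if abs(np.sin(ang))>.7: ang-=np.pi/2
    return ctr,r,np.degrees(ang)
for n in("scene","top"):
    im=cv2.imread(f"pics/{n}0.png")[:,:,::-1].copy()
    s=8
    x0,y0,x1,y1=(175,228,225,285) if n=="scene" else (318,168,368,220)
    g=cv2.cvtColor(im,cv2.COLOR_RGB2HSV)
    m=((g[...,2]>150)&(g[...,1]<60)).astype(np.uint8); mm=np.zeros_like(m); mm[y0+ (12 if n=="scene" else 0):y1,x0:x1]=m[y0+(12 if n=="scene" else 0):y1,x0:x1]
    print(n,"plate",rect(n,mm,38))
    # board: red+white outer
    x0,y0,x1,y1=(295,150,405,250) if n=="scene" else (160,170,240,255)
    blue=cv2.inRange(g,(95,120,60),(125,255,255))
    m=np.zeros_like(blue); m[y0:y1,x0:x1]=255-blue[y0:y1,x0:x1]
    if n=="top": print("board",rect(n,m,9))
    else:
        cs,_=cv2.findContours(m,cv2.RETR_EXTERNAL,cv2.CHAIN_APPROX_NONE);c=max(cs,key=cv2.contourArea)
        print(c[:,0][[c[:,0,0].argmin(),c[:,0,0].argmax(),c[:,0,1].argmax()]])
    y=((g[...,0]>15)&(g[...,0]<36)&(g[...,1]>100)&(g[...,2]>60)).astype(np.uint8)*255
    sub=y[y0:y1,x0:x1]; 
    if n=="top":
        yy,xx=np.nonzero(sub)
        for r in range(sub.shape[0]):
            q=np.nonzero(sub[r])[0]
            if len(q): print(r+y0,q.min()+x0,q.max()+x0,len(q))
```

```text
scene plate (array([ 630.22260556, -228.13074314]), ((628.6914672851562, -227.78265380859375), (49.48561096191406, 81.73788452148438), 81.94759368896484), np.float64(-8.05240631103515))
[[308 189]
 [397 229]
 [333 243]]
top plate (array([ 628.71273591, -226.66378318]), ((628.9134521484375, -226.54356384277344), (51.80560302734375, 81.85871124267578), 81.87393951416016), np.float64(-8.126060485839838))
board (array([583.27968405, 201.99082793]), ((584.6343383789062, 201.85089111328125), (182.77532958984375, 202.5976104736328), 85.23051452636719), np.float64(-4.7694854736328045))
196 203 210 6
201 207 209 3
202 188 210 8
203 188 210 11
204 188 210 13
205 188 210 15
206 188 210 14
207 188 209 12
208 193 209 10
209 206 209 4
210 206 209 4
211 187 209 11
212 186 209 23
213 186 209 24
214 187 210 24
215 188 209 22
216 193 209 17
217 193 203 11
218 193 203 11
219 192 203 12
220 193 203 11
221 195 203 9
241 208 219 9
242 212 219 5
```

Run:
```python
from h import *
yaw=np.radians(-4.77);R=np.array([[np.cos(yaw),-np.sin(yaw)],[np.sin(yaw),np.cos(yaw)]])
B=np.array([584.,202.])
for nm,u in(("tongue end",(198.,221.7)),("tongue L",(192.6,219)),("tongue R",(203.6,219)),("blockL",(185.8,213)),("blockR",(210,213))):
    p=onz("top",*u,40)[:2]; print(nm,p,R.T@(p-B))
for u in((308.5,189.5),(397.5,229.5),(333,243.5)):
    p=onz("scene",*u,9)[:2]; print(p,R.T@(p-B))
# fan hub
p=onz("top",160+245/7,170+203/7,126)[:2];print("fan hub",p,R.T@(p-B))
p=onz("scene",300+432/7,160+150/7,126)[:2];print("fan hub sc",p,R.T@(p-B))
# fan top four corners (screws) top crop
for c in((183,137),(310,145),(172,262),(301,272)):
    p=onz("top",160+c[0]/7,170+c[1]/7,126)[:2];print(R.T@(p-B))
for c in((338,113),(469,90),(528,182),(393,207)):
    p=onz("scene",300+c[0]/7,160+c[1]/7,126)[:2];print('s',R.T@(p-B))
```

```text
tongue end [553.45544151 202.01895397] [-30.44034466  -2.52107711]
tongue L [561.77974015 217.85015862] [-23.46133768  13.9475127 ]
tongue R [561.10659442 185.6041409 ] [-21.4506999  -18.24279826]
blockL [580.00362852 237.85079281] [-6.96374121 35.39430234]
blockR [578.53484192 166.7731622 ] [ -2.51690433 -35.55929199]
[484.00005447 119.0956482 ] [-92.75959931 -90.932818  ]
[696.39803746 278.70006989] [105.6306746   85.78100099]
[682.77725953 101.20714522] [106.8166857  -92.22983373]
fan hub [606.0885591  197.67879768] [22.37139038 -2.46943824]
fan hub sc [609.29078672 199.63687707] [25.39970102 -0.25185593]
[47.2365375  24.19815234]
[ 47.20243888 -26.10956642]
[-2.90419957 24.12608405]
[ -3.69538733 -26.73759283]
s [ -0.9051031  -25.23287665]
s [-0.63761763 25.27263234]
s [48.93748642 25.88295512]
s [ 48.82469127 -24.8370483 ]
```

Carrier centre comes out at about (629,-227) with yaw -8.1°. The seat is at about (585,201) with yaw -4.8°, and the two views agree to about 2 mm. I'll start by turning the tool in line with the carrier and moving towards the press point with the fingers shut.

```bash
cat >> h.py <<'E'
from scipy.spatial.transform import Rotation as Ro
CAR=np.array([629.3,-227.2,0]);CYAW=-8.1
SEAT=np.array([585.3,200.9,40]);SYAW=-4.8
def loc(o,yaw,p):
    return o+Ro.from_euler('z',yaw,degrees=True).apply(p)
def go(target,rpy):
    s=get_state();R=Ro.from_euler('xyz',s["eef_rot"],degrees=True)
    d=R.inv().apply(np.array(target)-s["position"])
    rv=(R.inv()*Ro.from_euler('xyz',rpy,degrees=True)).as_rotvec(degrees=True)
    print("t",round(s["clock"],2),"pos",s["position"].round(1),"rpy",s["eef_rot"].round(1),"F",s["contact_force"].round(1),"gap",round(s["finger_gap"],1))
    print("shift units",(d/20).round(3),"turn units",(rv/6).round(3))
E
python3 -m crank '[1,0,0,0,0,0,0.967, 1,0,0,0,0,0,0.967, 1,0,0,0,0,0,0.967, 1,0,0,0,0,0,0.967, 1,-0.85,-1,0,0,0,0, 1,-0.85,-1,0,0,0,0, 1,-0.85,-1,0,0,0,0, 1,-0.85,-1,0,0,0,0]' 30
python3 -c "
from h import *
go(loc(CAR,CYAW,[29,0,60]),[180,0,-98.1])"
```

```text
clock: 1.1
position: [239.3, -498.2, 214.1]
eef_rot: [180.0, 0.1, -98.1]
contact_force: [-0.5, -0.1, 0.1]
finger_gap: 13.9
t 1.1 pos [ 239.3 -498.2  214.1] rpy [ 1.80e+02  1.00e-01 -9.81e+01] F [-0.5 -0.1  0.1] gap 13.9
shift units [-16.156 -18.851   7.712] turn units [ 0.004  0.009 -0.   ]
```

```bash
python3 -m crank '[1,-0.86,-1,0.1,0,0,0, 1,-0.86,-1,0.1,0,0,0, 1,-0.86,-1,0.1,0,0,0, 1,-0.86,-1,0.1,0,0,0, 1,-0.86,-1,0.1,0,0,0, 1,-0.86,-1,0.1,0,0,0, 1,-0.86,-1,0.1,0,0,0, 1,-0.86,-1,0.1,0,0,0]'
python3 -m crank '[1,-0.86,-1,0.4,0,0,0, 1,-0.86,-1,0.4,0,0,0, 1,-0.86,-1,0.4,0,0,0, 1,-0.86,-1,0.4,0,0,0, 1,-0.86,-1,0.5,0,0,0, 1,-0.86,-1,0.5,0,0,0, 1,-0.86,-1,0.6,0,0,0, 1,-0.86,-1,0.6,0,0,0]'
python3 -c "
from h import *
go(loc(CAR,CYAW,[29,0,60]),[180,0,-98.1])"
```

```text
clock: 2.1
position: [417.0, -384.5, 198.0]
eef_rot: [180.0, 0.0, -98.1]
contact_force: [0.3, -0.1, 0.0]
finger_gap: 0.4
clock: 3.1
position: [594.6, -270.9, 121.6]
eef_rot: [179.9, 0.0, -98.1]
contact_force: [-0.4, 1.3, -0.7]
finger_gap: 0.6
t 3.1 pos [ 594.6 -270.9  121.6] rpy [179.9   0.  -98.1] F [-0.4  1.3 -0.7] gap 0.6
shift units [-2.406 -2.862  3.079] turn units [0.009 0.004 0.001]
```

```bash
python3 -m crank '[1,-0.8,-0.95,0.9,0,0,0, 1,-0.8,-0.95,0.9,0,0,0, 1,-0.8,-0.95,0.9,0,0,0, 1,0,0,0,0,0,0]'
python3 -c "
from h import *
go(loc(CAR,CYAW,[29,0,60]),[180,0,-98.1])
a=get_image('scene');b=get_image('top')
a=cv2.resize(a[205:295,150:250],None,fx=6,fy=6,interpolation=2);b=cv2.resize(b[150:230,300:385],None,fx=6,fy=6,interpolation=2)
cv2.imwrite('pics/p1.png',a[:,:,::-1]);cv2.imwrite('pics/p1t.png',b[:,:,::-1])"
```

```text
clock: 3.6
position: [656.6, -230.2, 65.9]
eef_rot: [179.8, 0.1, -98.0]
contact_force: [-0.2, 0.1, -0.7]
finger_gap: 0.5
t 3.6 pos [ 656.6 -230.2   65.9] rpy [ 1.798e+02  1.000e-01 -9.800e+01] F [-0.2  0.1 -0.7] gap 0.5
shift units [ 0.043 -0.077  0.294] turn units [0.041 0.016 0.021]
```

View pics/p1.png

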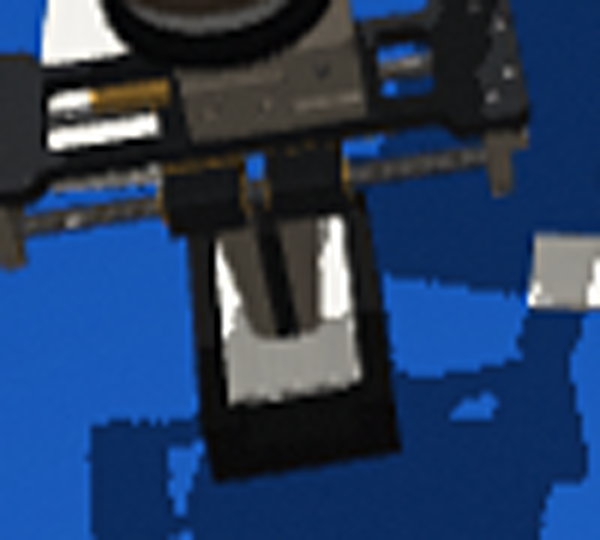

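The view shows the closed fingertips above the plate, the tip end near crop (285,332), which is pixel (197.5,260). They are laterally centred on the plate. I'll compare that with the projected TCP.

```bash
python3 -c "
from h import *
s=get_state();p=s['position'];print(proj('scene',p),proj('scene',p+[9.9,-1.4,0]),proj('scene',p-[9.9,-1.4,0]))
for x in(40,-40):
  for y in(25,-25): print((proj('scene',loc(CAR,CYAW,[x,y,38]))-[150,205])*6)"
```

```text
[196.24405868 257.15582232] [196.60975856 260.70761791] [195.88346208 253.65359142]
[359.18373927 374.90940308]
[226.54175459 396.40994926]
[338.88149141 214.22255978]
[213.0719625  233.36184112]
```

```bash
python3 -m crank '[1,0.03,-0.05,0.5,0,0,0, 1,0,0,0.5,0,0,0, 1,0,0,0.2,0,0,0, 1,0,0,0.15,0,0,0, 1,0,0,0,0,0,0]'
python3 -c "
from h import *
go(loc(CAR,CYAW,[29,0,29]),[180,0,-98.1])"
```

```text
clock: 4.32
position: [658.2, -232.9, 41.4]
eef_rot: [180.0, 0.0, -98.1]
contact_force: [-0.2, 0.6, -0.9]
finger_gap: 0.5
t 4.33 pos [ 658.2 -232.9   41.4] rpy [180.    0.  -98.1] F [-0.2  0.6 -0.9] gap 0.5
shift units [-0.076  0.022  0.622] turn units [0.002 0.001 0.001]
```

```bash
python3 -m crank '[1,-0.07,0,0.1,0,0,0, 1,0,0,0.08,0,0,0, 1,0,0,0.08,0,0,0, 1,0,0,0.08,0,0,0, 1,0,0,0.08,0,0,0, 1,0,0,0.08,0,0,0, 1,0,0,0.06,0,0,0, 1,0,0,0,0,0,0]'
python3 -c "
from h import *
go(loc(CAR,CYAW,[29,0,29]),[180,0,-98.1])
a=get_image('scene')
a=cv2.resize(a[205:295,150:250],None,fx=6,fy=6,interpolation=2)
cv2.imwrite('pics/p2.png',a[:,:,::-1])"
```

```text
clock: 5.32
position: [658.4, -231.5, 30.2]
eef_rot: [180.0, 0.0, -98.1]
contact_force: [0.2, 0.0, -0.3]
finger_gap: 0.3
t 5.33 pos [ 658.4 -231.5   30.2] rpy [180.    0.  -98.1] F [ 0.2  0.  -0.3] gap 0.3
shift units [-0.006  0.02   0.059] turn units [0.003 0.001 0.001]
```

View pics/p2.png

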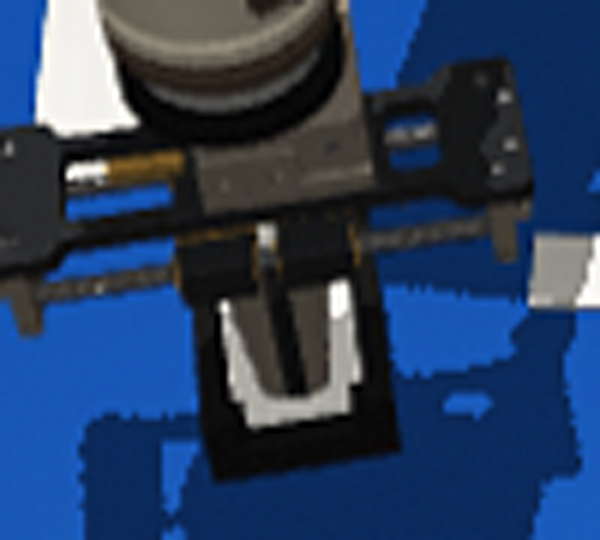

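The plate's near end has dropped: its bottom edge is now at crop row 425, where it was 400. The depth is only 7.8 mm, so I'll go 1.3 mm deeper and then withdraw upward.

```bash
python3 -m crank '[1,0,0,0.07,0,0,0, 1,0,0,0,0,0,0, 1,0,0,0,0,0,0]'
python3 -m crank '[1,0,0,-0.1,0,0,0, 1,0,0,-0.3,0,0,0, 1,0,0,-1,0,0,0, 1,0,0.4,-1,0,0,0, -1,0,1,-1,0,0,0, -1,0,1,0,0,0,0, -1,0,0,0,0,0,0]'
python3 -c "
from h import *
go(loc(CAR,CYAW,[-20,0,41]),[180,0,-98.1])
a=get_image('scene');b=get_image('top')
a=cv2.resize(a[205:295,150:250],None,fx=6,fy=6,interpolation=2)
cv2.imwrite('pics/p3.png',a[:,:,::-1])
cv2.imwrite('pics/p3t.png',cv2.resize(b[150:240,300:385],None,fx=6,fy=6,interpolation=2)[:,:,::-1])"
```

```text
clock: 5.75
position: [658.5, -231.5, 29.0]
eef_rot: [-180.0, -0.0, -98.1]
contact_force: [-0.1, -0.0, 0.1]
finger_gap: 0.5
clock: 6.62
position: [611.0, -224.9, 98.8]
eef_rot: [-179.9, -0.0, -98.1]
contact_force: [0.5, -0.3, -0.2]
finger_gap: 28.2
t 6.62 pos [ 611.  -224.9   98.8] rpy [-179.9   -0.   -98.1] F [ 0.5 -0.3 -0.2] gap 28.2
shift units [-0.019  0.081  2.89 ] turn units [-0.015 -0.006 -0.004]
```

View pics/p3.png

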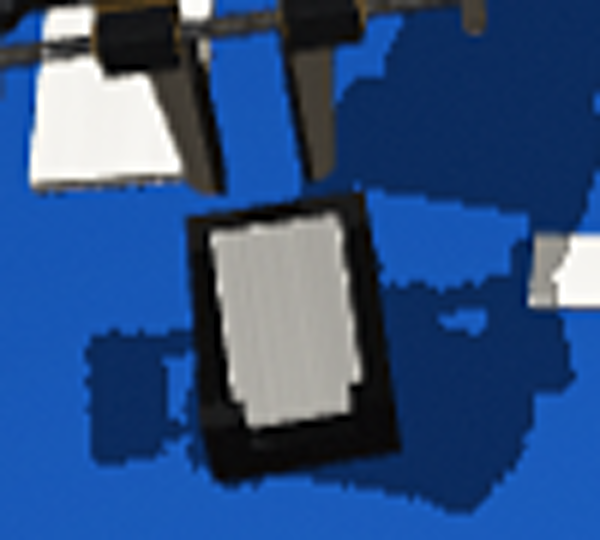

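The plate now leans untouched, its low end at crop row 425 in the scoop and its raised end near crop (277,222). I'll estimate where the raised end is from both pictures.

View pics/p3t.png

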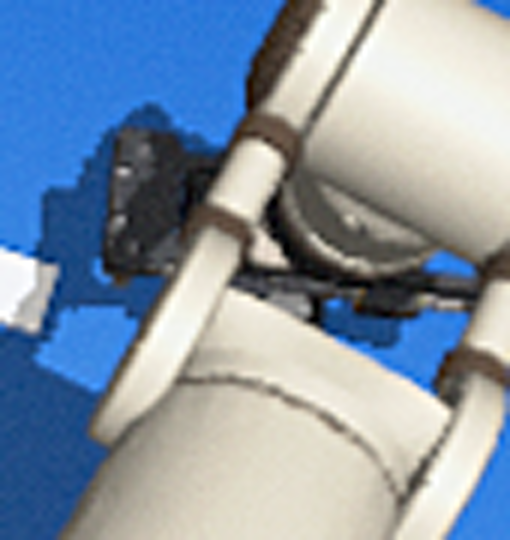

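```bash
python3 -c "
from h import *
for z in(50,54,58):
  p=onz('scene',150+277/6,205+221/6,z);print(z,Ro.from_euler('z',-CYAW,degrees=True).apply(p-CAR))
for z in (20,28,32):
  p=onz('scene',150+302/6,205+418/6,z);print(z,Ro.from_euler('z',-CYAW,degrees=True).apply(p-CAR))"
```

```text
50 [-31.39698776   1.09889518  50.        ]
54 [-28.07763151   1.32531143  54.        ]
58 [-24.75827526   1.55172767  58.        ]
20 [42.65772832  1.02987764 20.        ]
28 [48.32720755  1.46675274 28.        ]
32 [51.16194716  1.68519029 32.        ]
```

```bash
python3 -m crank '[-1,-0.02,0.12,0,0,0,0, -1,0,0,0.3,0,0,0, -1,0,0,0.9,0,0,0, -1,0,0,0.9,0,0,0, -1,0,0,0.5,0,0,0, -1,0,0,0.2,0,0,0, -1,0,0,0,0,0,0, -1,0,0,0,0,0,0]'
python3 -c "
from h import *
go(loc(CAR,CYAW,[-21,0,40.5]),[180,0,-98.1])
a=get_image('scene')
cv2.imwrite('pics/p4.png',cv2.resize(a[205:295,150:250],None,fx=6,fy=6,interpolation=2)[:,:,::-1])"
```

```text
clock: 7.72
position: [609.2, -224.3, 41.8]
eef_rot: [-179.9, -0.0, -98.1]
contact_force: [-0.2, -0.5, -0.1]
finger_gap: 91.6
t 7.72 pos [ 609.2 -224.3   41.8] rpy [-179.9   -0.   -98.1] F [-0.2 -0.5 -0.1] gap 91.6
shift units [0.003 0.036 0.063] turn units [-0.012 -0.005  0.001]
```

View pics/p4.png

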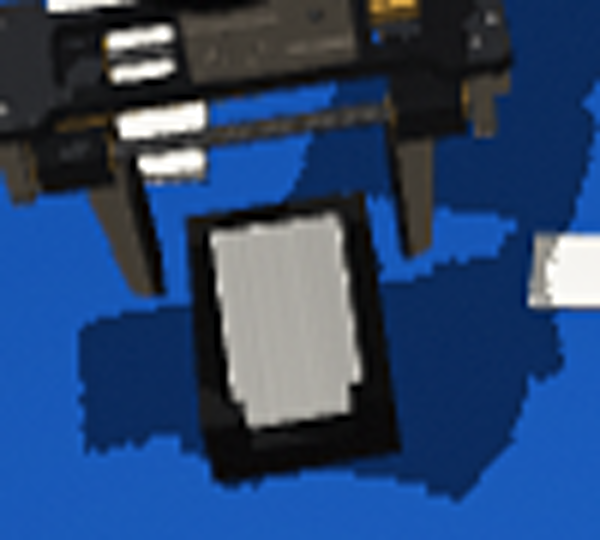

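The open fingers straddle the raised end, with tips at crop (150,292) and (415,252). Their midpoint falls on the plate about 10 mm inside the high edge, so I'll close.

```bash
python3 -m crank '[-1,0,0.03,0.05,0,0,0, 1,0,0,0,0,0,0, 1,0,0,0,0,0,0, 1,0,0,0,0,0,0, 1,0,0,0,0,0,0, 1,0,0,0,0,0,0, 1,0,0,0,0,0,0, 1,0,0,0,0,0,0]' 25
python3 -c "
from h import *
go(loc(CAR,CYAW,[-21,0,40.5]),[180,0,-98.1])"
```

```text
clock: 8.78
position: [608.1, -223.9, 40.0]
eef_rot: [180.0, 0.0, -98.1]
contact_force: [0.2, 0.0, -0.1]
finger_gap: 49.8
t 8.78 pos [ 608.1 -223.9   40. ] rpy [180.    0.  -98.1] F [ 0.2  0.  -0.1] gap 49.8
shift units [ 0.013 -0.024 -0.026] turn units [0.001 0.    0.001]
```

```bash
python3 -m crank '[1,0,0.1,-0.2,0,0,0, 1,0,0.1,-0.4,0,0,0, 1,0,0,-0.7,0,0,0, 1,0,0,-1,0,0,0, 1,0,0,-1,0,0,0, 1,0,0,-1,0,0,0, 1,0,0,0,0,0,0]' 35
python3 -c "
from h import *
go(loc(CAR,CYAW,[-21,0,40.5]),[180,0,-98.1])
a=get_image('scene')
cv2.imwrite('pics/p5.png',cv2.resize(a[195:295,140:250],None,fx=6,fy=6,interpolation=2)[:,:,::-1])"
```

```text
clock: 9.65
position: [605.7, -224.3, 129.1]
eef_rot: [-179.7, -0.1, -98.1]
contact_force: [0.2, 0.4, -0.2]
finger_gap: 49.2
t 9.65 pos [ 605.7 -224.3  129.1] rpy [-1.797e+02 -1.000e-01 -9.810e+01] F [ 0.2  0.4 -0.2] gap 49.2
shift units [-0.031 -0.119  4.428] turn units [-0.045 -0.019  0.001]
```

View pics/p5.png

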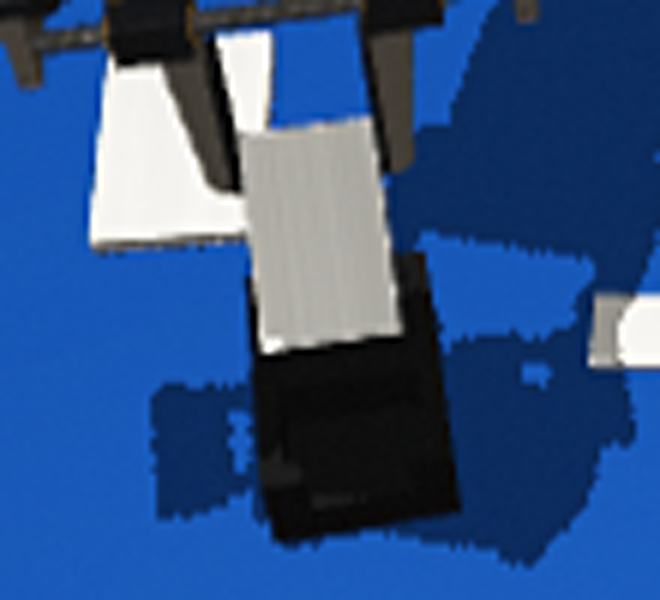

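The plate is held clear of the carrier, with crop corners at about (243,135), (372,118), (402,332) and (262,352). I'll estimate its pose in the hand from these corners.

```bash
cat >> h.py <<'E'
def pnp(n,px,x0,y0,s):
    p,f=K(n);Km=np.array([[f,0,p["cx"]],[0,f,p["cy"]],[0,0,1.]])
    obj=np.array([[-40,25,6],[-40,-25,6],[40,-25,6],[40,25,6.]])
    # caller order: robot-side +y, robot-side -y, far -y, far +y
    img=np.array(px,float)/s+[x0,y0]
    n_,rv,tv,e=cv2.solvePnPGeneric(obj,img,Km,None,flags=cv2.SOLVEPNP_IPPE)
    s_=get_state();Rt=Ro.from_euler('xyz',s_["eef_rot"],degrees=True)
    for r,t,ee in zip(rv,tv,e):
        P=p["pose"];Rw=P[:3,:3]@cv2.Rodrigues(r)[0];tw=P[:3,:3]@t.ravel()+P[:3,3]
        xa,za=Rw[:,0],Rw[:,2]
        print("plate origin",tw.round(1),"x axis",xa.round(3),"down angle",np.degrees(-np.arcsin(xa[2])).round(1),"yaw",np.degrees(np.arctan2(xa[1],xa[0])).round(1),"roll",np.degrees(np.arcsin(Rw[2,1])).round(1),"err",ee,"in tool",Rt.inv().apply(tw-s_["position"]).round(1))
E
python3 -c "
from h import *
pnp('scene',[(372,118),(243,135),(262,350),(402,332)],140,195,6)
pnp('scene',[(372,120),(243,137),(262,346),(402,330)],140,195,6)"
```

```text
plate origin [ 621.3 -225.1  106.4] x axis [ 0.778 -0.136 -0.613] down angle 37.8 yaw -9.9 roll 5.0 err [0.29760903] in tool [ -0.9 -16.6  20.8]
plate origin [ 620.9 -227.   107. ] x axis [ 0.711 -0.132 -0.691] down angle 43.7 yaw -10.5 roll -10.5 err [0.35750615] in tool [  1.  -16.4  20.3]
plate origin [ 610.4 -225.3   93.8] x axis [ 0.819 -0.136 -0.557] down angle 33.8 yaw -9.4 roll -3.0 err [0.29916788] in tool [ 0.8 -5.8 33.5]
plate origin [ 610.  -225.2   94.8] x axis [ 0.66  -0.125 -0.74 ] down angle 47.8 yaw -10.7 roll -3.0 err [0.37221164] in tool [ 0.8 -5.3 32.4]
```

```bash
python3 -m crank '[1,-0.3,0,-0.5,0.3,0,0, 1,-1,0,-0.5,0.9,0,0, 1,-1,0,0,0.9,0,0, 1,-1,0,0,0.9,0,0, 1,-1,0,0,0.9,0,0, 1,-1,0,0,0.9,0,0, 1,-1,0,0,0.7,0,0, 1,-0.6,0,0,0,0,0]' 35
python3 -c "
from h import *
TR=(Ro.from_euler('xyz',[180,0,-94.8],degrees=True)*Ro.from_euler('x',33,degrees=True)).as_euler('xyz',degrees=True);print(TR)
go(loc(SEAT,SYAW,[-137,0,38]),TR)
a=get_image('scene');cv2.imwrite('pics/p6f.png',a[:,:,::-1])
"
```

```text
clock: 10.7
position: [620.8, -84.6, 143.8]
eef_rot: [-147.2, 0.1, -98.1]
contact_force: [-0.6, 0.6, -1.0]
finger_gap: 49.0
[-147.     0.   -94.8]
t 10.7 pos [620.8 -84.6 143.8] rpy [-1.472e+02  1.000e-01 -9.810e+01] F [-0.6  0.6 -1. ] gap 49.0
shift units [-13.489  10.702  -2.968] turn units [ 0.025 -0.284 -0.465]
```

View pics/p6f.png

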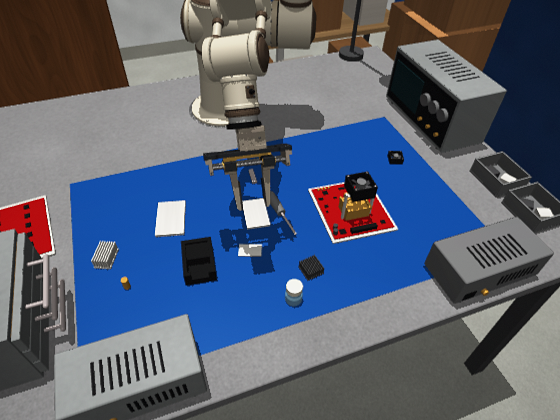

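```bash
python3 -m crank '[1,-0.96,0.76,-0.21,0.01,-0.14,-0.23, 1,-0.96,0.76,-0.21,0.01,-0.14,-0.23, 1,-0.96,0.76,-0.21,0,0,0, 1,-0.96,0.76,-0.21,0,0,0, 1,-0.96,0.76,-0.21,0,0,0, 1,-0.96,0.76,-0.21,0,0,0, 1,-0.96,0.76,-0.21,0,0,0]'
python3 -c "
from h import *
go(loc(SEAT,SYAW,[-137,0,38]),[-147,0,-94.8])"
```

```text
clock: 11.62
position: [530.7, 57.8, 112.0]
eef_rot: [-146.9, -0.1, -94.9]
contact_force: [-0.6, 0.4, -1.1]
finger_gap: 49.2
t 11.62 pos [530.7  57.8 112. ] rpy [-1.469e+02 -1.000e-01 -9.490e+01] F [-0.6  0.4 -1.1] gap 49.2
shift units [-7.356  4.893 -1.174] turn units [-0.019 -0.018 -0.004]
```

```bash
python3 -m crank '[1,-0.95,0.7,-0.16,0,0,0, 1,-0.95,0.7,-0.16,0,0,0, 1,-0.95,0.7,-0.16,0,0,0, 1,-0.95,0.7,-0.16,0,0,0, 1,-0.95,0.7,-0.16,0,0,0, 1,-0.95,0.7,-0.16,0,0,0, 1,-0.9,0.3,-0.1,0,0,0, 1,0,0,0,0,0,0]'
python3 -c "
from h import *
go(loc(SEAT,SYAW,[-137,0,38]),[-147,0,-94.8])
a=get_image('scene');b=get_image('top')
cv2.imwrite('pics/p7.png',cv2.resize(a[140:250,290:400],None,fx=5.4,fy=5.4,interpolation=2)[:,:,::-1])
cv2.imwrite('pics/p7t.png',cv2.resize(b[170:280,150:260],None,fx=5.4,fy=5.4,interpolation=2)[:,:,::-1])"
```

```text
clock: 12.62
position: [455.4, 196.8, 80.3]
eef_rot: [-146.9, -0.1, -94.7]
contact_force: [-0.3, -0.4, -0.6]
finger_gap: 49.5
t 12.62 pos [455.4 196.8  80.3] rpy [-1.469e+02 -1.000e-01 -9.470e+01] F [-0.3 -0.4 -0.6] gap 49.5
shift units [-0.746  0.392 -0.119] turn units [-0.012 -0.008  0.019]
```

View pics/p7.png

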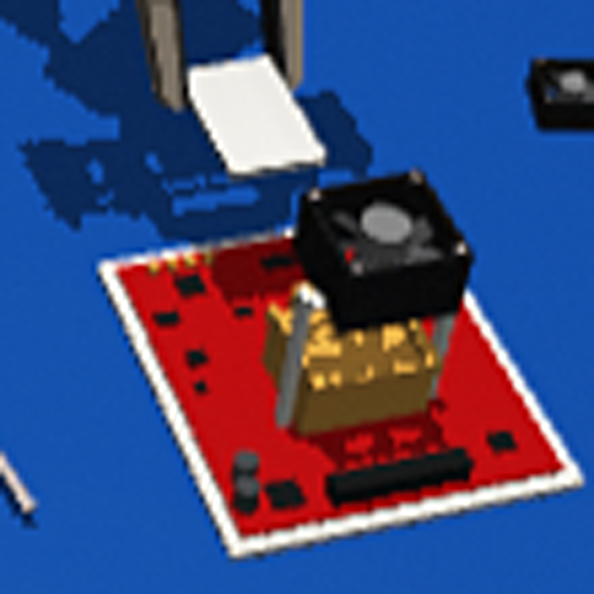

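View pics/p7t.png

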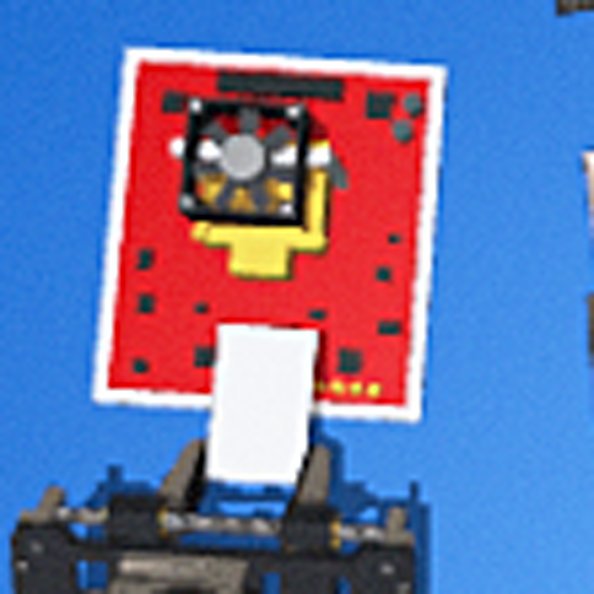

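Both views show the plate nearly flat, ahead of the dock and aligned with it. Its corners in the top crop are about (220,325), (318,330), (302,485) and (207,477). In the scene crop they are (235,170), (325,158), (265,58) and (189,72). I'll triangulate these.

```bash
python3 -c "
from h import *
sc={'f+':(325,158),'f-':(233,171),'r+':(265,58),'r-':(189,72)}
tp={'f+':(220,325),'f-':(318,330),'r-':(302,484),'r+':(207,477)}
P={}
for k in sc:
  q,e=tri(np.array(sc[k])/5.4+[290,140],np.array(tp[k])/5.4+[150,170]);P[k]=q;print(k,q.round(1),round(e,1))
f=(P['f+']+P['f-'])/2;r=(P['r+']+P['r-'])/2;d=f-r
print('len',np.linalg.norm(d),'pitch up',np.degrees(np.arctan2(d[2],np.hypot(*d[:2]))),'yaw',np.degrees(np.arctan2(d[1],d[0])))
c=(f+r)/2-[0,0,6];print('origin',c,'seatloc',Ro.from_euler('z',-SYAW,degrees=True).apply(c-SEAT))
w=P['f+']-P['f-']+P['r+']-P['r-'];print('roll',np.degrees(np.arctan2(w[2],np.hypot(*w[:2]))))
s=get_state();print('TCP seatloc',Ro.from_euler('z',-SYAW,degrees=True).apply(s['position']-SEAT))
# top view only: direction lines at same z
t=lambda u,z:onz('top',u[0]/5.4+150,u[1]/5.4+170,z)
"
```

```text
f+ [524.  215.8  89.9] 1.7
f- [520.4 165.6  92.9] 4.2
r+ [444.9 221.7  90.9] 0.7
r- [441.7 176.1  91. ] 7.9
len 79.31684781077007 pitch up 0.32329383307450876 yaw -5.908829644782596
origin [482.75234497 194.82482113  85.19979496] seatloc [-101.6796481   -14.63483897   45.19979496]
roll -1.8348606507252863
TCP seatloc [-128.40911708  -15.8695095    40.6533702 ]
```

```bash
python3 -c "
from h import *
go(loc(SEAT,SYAW,[-90,0,8]),[-147,0,-94.8])"
```

```text
t 12.72 pos [456.  195.8  80.7] rpy [-1.469e+02 -1.000e-01 -9.480e+01] F [ 0.1  0.4 -0.3] gap 48.8
shift units [-0.798 -0.717  2.415] turn units [-0.017 -0.018  0.002]
```

```bash
python3 -m crank '[1,-0.3,-0.2,0.5,0,0,0, 1,-0.3,-0.2,0.6,0,0,0, 1,-0.2,-0.2,0.6,0,0,0, 1,0,-0.1,0.5,0,0,0, 1,0,0,0.2,0,0,0, 1,0,0,0,0,0,0, 1,0,0,0,0,0,0]'
python3 -c "
from h import *
go(loc(SEAT,SYAW,[-90,0,8]),[-147,0,-94.8])
a=get_image('scene');b=get_image('top')
cv2.imwrite('pics/p8.png',cv2.resize(a[140:240,300:400],None,fx=6,fy=6,interpolation=2)[:,:,::-1])
cv2.imwrite('pics/p8t.png',cv2.resize(b[180:260,160:250],None,fx=7,fy=7,interpolation=2)[:,:,::-1])"
```

```text
clock: 13.6
position: [495.2, 208.7, 48.3]
eef_rot: [-146.9, -0.1, -94.9]
contact_force: [-0.5, 0.9, -1.2]
finger_gap: 49.3
t 13.6 pos [495.2 208.7  48.3] rpy [-1.469e+02 -1.000e-01 -9.490e+01] F [-0.5  0.9 -1.2] gap 49.3
shift units [ 0.01  -0.008  0.026] turn units [-0.022 -0.019 -0.001]
```

View pics/p8.png

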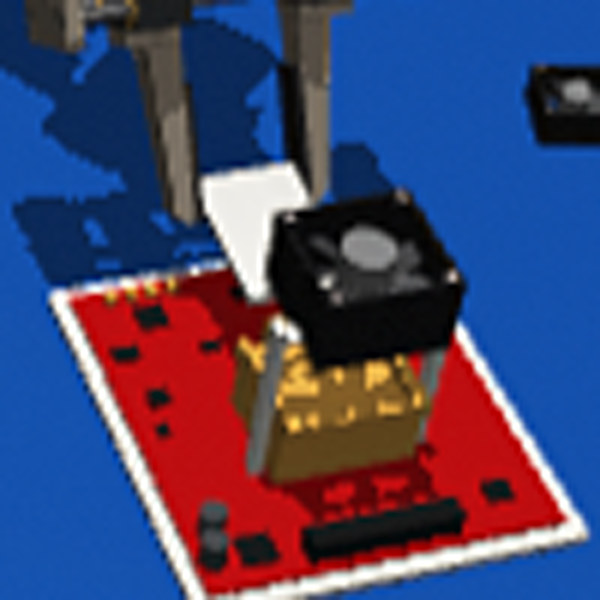

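View pics/p8t.png

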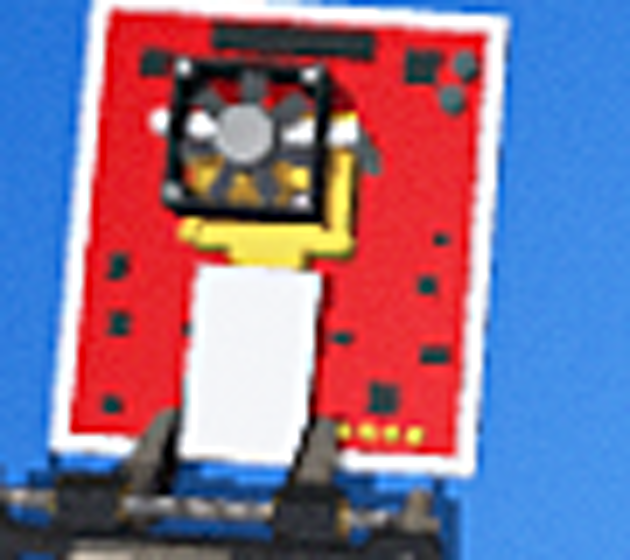

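Top view: the plate's front edge is at crop row 266 with its centre at column 260. After the height correction it matches the tongue centre (about column 266). I'll move forward a little and lower until it touches.

```bash
python3 -m crank '[1,0,-0.03,0.23,0,0,0, 1,0,-0.03,0.23,0,0,0, 1,0,0,0,0,0,0]'
python3 -m crank '[1,0,0.03,0.04,0,0,0, 1,0,0.03,0.04,0,0,0, 1,0,0,0,0,0,0]'
python3 -m crank '[1,0,0.03,0.04,0,0,0, 1,0,0.03,0.04,0,0,0, 1,0,0,0,0,0,0]'
python3 -c "
from h import *
go(loc(SEAT,SYAW,[-84,0,-2]),[-147,0,-94.8])"
```

```text
clock: 14.08
position: [501.2, 208.0, 40.6]
eef_rot: [-146.9, -0.1, -94.9]
contact_force: [-0.3, -0.8, -1.5]
finger_gap: 49.2
clock: 14.45
position: [501.1, 208.2, 39.0]
eef_rot: [-146.9, -0.1, -94.9]
contact_force: [1.3, 0.0, -1.5]
finger_gap: 49.1
clock: 14.82
position: [501.0, 208.2, 37.0]
eef_rot: [-146.9, -0.1, -94.9]
contact_force: [-0.6, -0.0, -0.6]
finger_gap: 48.9
t 14.82 pos [501.  208.2  37. ] rpy [-1.469e+02 -1.000e-01 -9.490e+01] F [-0.6 -0.  -0.6] gap 48.9
shift units [ 0.01  -0.055 -0.025] turn units [-0.018 -0.02   0.   ]
```

```bash
python3 -m crank '[1,0,0.027,0.042,0,0,0, 1,0,0,0,0,0,0]'
python3 -m crank '[1,0,0.027,0.042,0,0,0, 1,0,0,0,0,0,0]'
python3 -m crank '[1,0,0.027,0.042,0,0,0, 1,0,0,0,0,0,0]'
python3 -c "
from h import *
go(loc(SEAT,SYAW,[-84,0,-2]),[-147,0,-94.8])
a=get_image('scene');b=get_image('top')
cv2.imwrite('pics/p9.png',cv2.resize(a[140:240,300:400],None,fx=6,fy=6,interpolation=2)[:,:,::-1])
cv2.imwrite('pics/p9t.png',cv2.resize(b[180:260,160:250],None,fx=7,fy=7,interpolation=2)[:,:,::-1])"
```

```text
clock: 15.08
position: [501.0, 208.2, 36.0]
eef_rot: [-146.9, -0.1, -94.9]
contact_force: [-0.9, -0.1, -0.9]
finger_gap: 49.0
clock: 15.32
position: [500.9, 208.2, 35.0]
eef_rot: [-146.9, -0.1, -94.9]
contact_force: [-0.1, -0.7, -0.3]
finger_gap: 49.2
clock: 15.58
position: [501.0, 208.2, 34.0]
eef_rot: [-146.9, -0.1, -94.9]
contact_force: [0.3, -0.1, -0.8]
finger_gap: 49.3
t 15.57 pos [501.  208.2  34. ] rpy [-1.469e+02 -1.000e-01 -9.490e+01] F [ 0.3 -0.1 -0.8] gap 49.3
shift units [ 0.01  -0.137 -0.151] turn units [-0.018 -0.02   0.   ]
```

View pics/p9.png

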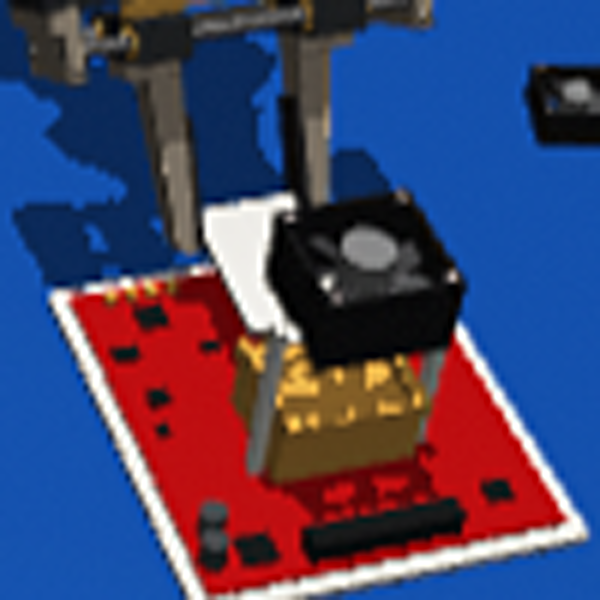

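View pics/p9t.png

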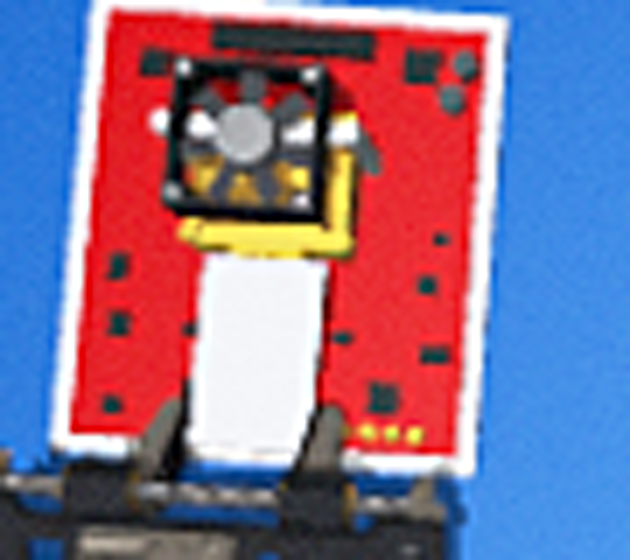

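```bash
python3 -c "
from h import *
S=lambda u:np.array(u)/6+[300,140]
T=lambda u:np.array(u)/7+[160,180]
P={}
for k,a,b in(('r-',(203,212),(303,467)),('r+',(292,195),(188,457)),('f-',(252,333),(328,262))):
  q,e=tri(S(a),T(b));P[k]=q;print(k,q.round(1),round(e,1),'seatloc',Ro.from_euler('z',-SYAW,degrees=True).apply(q-SEAT).round(1))
s=get_state();print('TCP seatloc',Ro.from_euler('z',-SYAW,degrees=True).apply(s['position']-SEAT))
# fan corners & board corners check z bias: fan top screws
for a,b in(((290,218),(171,191)),((400,197),(184,68)),((453,277),(312,75)),((330,285),(303,201))):
  for bb in ((171,191),(184,68),(312,75),(303,201)):
    q,e=tri(S(a),T(bb))
    if e<8: print(a,bb,q.round(1),round(e,1))
"
```

```text
r- [481.5 190.6  38.9] 8.3 seatloc [-102.6  -19.    -1.1]
r+ [485.9 236.6  39.9] 4.7 seatloc [-1.02e+02  2.72e+01 -1.00e-01]
f- [565.8 177.   43.2] 3.0 seatloc [-17.5 -25.4   3.2]
TCP seatloc [-84.57302515   0.25303516  -5.92012515]
(290, 218) (303, 201) [579.4 176.5 124. ] 2.9
(400, 197) (171, 191) [583.8 227.1 124.7] 0.5
(453, 277) (184, 68) [633.7 223.4 124.3] 2.8
(330, 285) (312, 75) [627.8 170.6 131.3] 0.1
```

```bash
python3 -c "
from h import *
S=lambda p:((p-np.array([300,140]))*6).round(0)
T=lambda p:((p-np.array([160,180]))*7).round(0)
for zr,zf in((2,2),(2,5),(0,4),(2,8),(5,5)):
  print('top z rel seat rear,front',zr,zf)
  for nm,x,y,z in(('r-',-97.9,-25,zr),('r+',-97.9,25,zr),('f-',-17.9,-25,zf),('f+',-17.9,25,zf)):
    q=loc(SEAT,SYAW,[x,y,z]);print('  ',nm,'scene',S(proj('scene',q)),'top',T(proj('top',q)))
for nm,x,y in(('tongue+',-28,15),('tongue-',-28,-15),('seat+',-12,33),('seat-',-12,-33)):
    q=loc(SEAT,SYAW,[x,y,0]);print('  ',nm,'scene',S(proj('scene',q)),'top',T(proj('top',q)))
"
```

```text
top z rel seat rear,front 2 2
   r- scene [186. 216.] top [308. 452.]
   r+ scene [286. 199.] top [188. 445.]
   f- scene [249. 334.] top [324. 262.]
   f+ scene [353. 315.] top [205. 254.]
top z rel seat rear,front 2 5
   r- scene [186. 216.] top [308. 452.]
   r+ scene [286. 199.] top [188. 445.]
   f- scene [250. 329.] top [323. 261.]
   f+ scene [354. 310.] top [204. 254.]
top z rel seat rear,front 0 4
   r- scene [186. 220.] top [309. 453.]
   r+ scene [286. 202.] top [189. 445.]
   f- scene [249. 331.] top [323. 261.]
   f+ scene [354. 311.] top [204. 254.]
top z rel seat rear,front 2 8
   r- scene [186. 216.] top [308. 452.]
   r+ scene [286. 199.] top [188. 445.]
   f- scene [251. 325.] top [322. 260.]
   f+ scene [355. 305.] top [202. 253.]
top z rel seat rear,front 5 5
   r- scene [187. 212.] top [307. 452.]
   r+ scene [287. 194.] top [187. 444.]
   f- scene [250. 329.] top [323. 261.]
   f+ scene [354. 310.] top [204. 254.]
   tongue+ scene [323. 306.] top [227. 280.]
   tongue- scene [261. 318.] top [299. 285.]
   seat+ scene [374. 324.] top [188. 240.]
   seat- scene [236. 350.] top [345. 250.]
```

```bash
for i in 1 2; do python3 -m crank '[1,0,0,0,0,0,0]' | grep force; done
python3 -m crank '[1,0,0.027,0.042,0,0,0, 1,0,0,0,0,0,0]' | egrep 'pos|force'
for i in 1 2; do python3 -m crank '[1,0,0,0,0,0,0]' | grep force; done
python3 -m crank '[1,0,0.027,0.042,0,0,0, 1,0,0,0,0,0,0]'| egrep 'pos|force'
for i in 1 2; do python3 -m crank '[1,0,0,0,0,0,0]' | grep force; done
python3 -c "
from h import *
print(get_state()['ft_torque'])
a=get_image('scene');b=get_image('top')
cv2.imwrite('pics/p10.png',cv2.resize(a[160:210,320:380],None,fx=12,fy=12,interpolation=2)[:,:,::-1])"
```

```text
contact_force: [0.2, -0.1, -0.9]
contact_force: [-0.0, 0.6, -1.4]
position: [501.2, 208.2, 33.1]
contact_force: [-1.0, -0.2, -0.6]
contact_force: [-0.1, -0.2, -1.0]
contact_force: [0.8, -0.1, -0.6]
position: [501.3, 208.3, 32.3]
contact_force: [0.7, 0.5, 1.8]
contact_force: [-0.2, -0.2, 0.2]
contact_force: [-1.3, 0.9, 0.8]
[-0.00157604  0.08414029 -0.0179146 ]
```

View pics/p10.png

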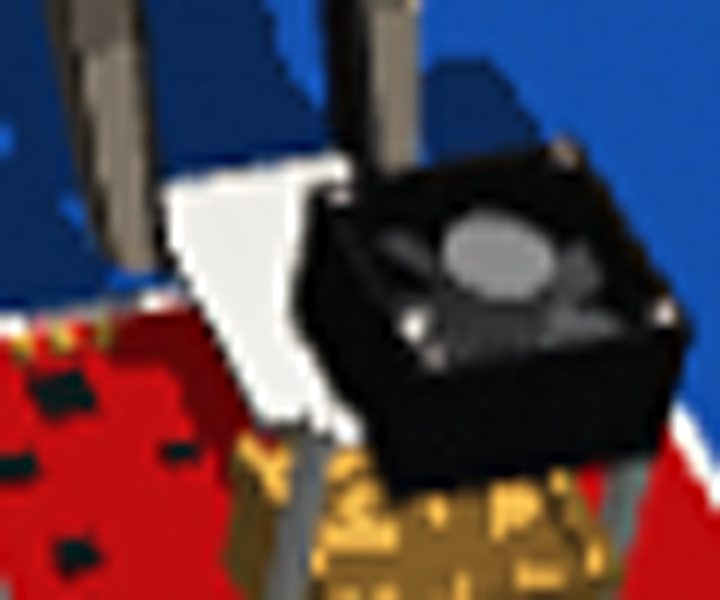

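Contact shows now: the vertical force rose from about -0.9 to about +0.9 N at TCP z 32.3. I'll check the plate's pitch more carefully in enlarged views before sliding.

```bash
python3 -c "
from h import *
b=get_image('top')
cv2.imwrite('pics/p10t.png',cv2.resize(b[205:255,175:225],None,fx=12,fy=12,interpolation=0)[:,:,::-1])
a=get_image('scene')
cv2.imwrite('pics/p10s.png',cv2.resize(a[165:205,325:365],None,fx=15,fy=15,interpolation=0)[:,:,::-1])
print(get_state()['contact_force'],get_state()['position'])"
```

```text
[-0.09345751 -0.54332342  1.66888268] [501.27703668 208.2751992   32.29649043]
```

View pics/p10t.png

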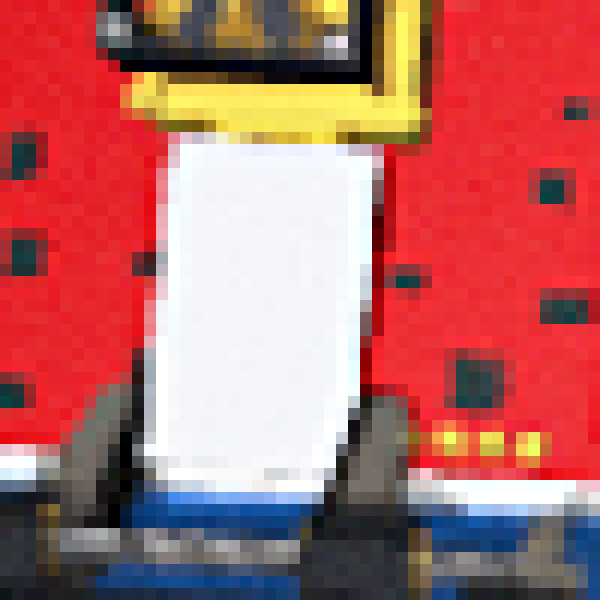

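View pics/p10s.png

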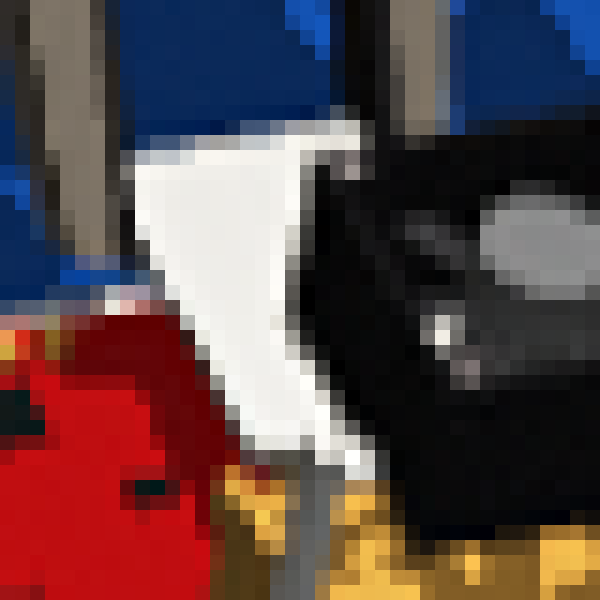

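```bash
python3 -c "
from h import *
def sl(x0,x1,y,z0,z1,yaw=SYAW):
  a=proj('scene',loc(SEAT,yaw,[x0,y,z0]));b=proj('scene',loc(SEAT,yaw,[x1,y,z1]));return ((b-a)[0]/(b-a)[1]).round(3),((a-[325,165])*15).round(0),((b-[325,165])*15).round(0)
print('board -y edge',sl(-100,100,-90,-31,-31))
for dz in(-6,-3,0,3): print('plate',dz,sl(-97.5,-17.5,-25,3-dz/2,3+dz/2), sl(-97.5,-17.5,-25,3-dz/2,3+dz/2,-5.8)[0])
"
```

```text
board -y edge (np.float64(0.463), array([-257.,  346.]), array([ 115., 1151.]))
plate -6 (np.float64(0.479), array([ 94., 151.]), array([246., 470.])) 0.456
plate -3 (np.float64(0.504), array([ 93., 157.]), array([247., 464.])) 0.48
plate 0 (np.float64(0.531), array([ 92., 163.]), array([249., 458.])) 0.506
plate 3 (np.float64(0.561), array([ 91., 169.]), array([250., 452.])) 0.534
```

Flatness and height are good enough: the plate is within a few degrees of flat and just touching the tongue. I'll raise it 1 mm and slide forward in stages, watching the force.

```bash
python3 -m crank '[1,0,-0.027,-0.042,0,0,0, 1,0,-0.25,0.165,0,0,0, 1,0,-0.25,0.165,0,0,0, 1,0,0,0,0,0,0]'
python3 -m crank '[1,0,-0.25,0.165,0,0,0, 1,0,-0.25,0.165,0,0,0, 1,0,0,0,0,0,0]'
python3 -c "
from h import *
s=get_state();print('TCP seatloc',Ro.from_euler('z',-SYAW,degrees=True).apply(s['position']-SEAT))
a=get_image('scene');b=get_image('top')
cv2.imwrite('pics/p11.png',cv2.resize(a[150:215,310:385],None,fx=8,fy=8,interpolation=2)[:,:,::-1])
cv2.imwrite('pics/p11t.png',cv2.resize(b[190:255,170:230],None,fx=9,fy=9,interpolation=2)[:,:,::-1])"
```

```text
clock: 17.62
position: [513.6, 207.1, 33.1]
eef_rot: [-146.9, -0.1, -94.9]
contact_force: [0.2, 0.8, -0.4]
finger_gap: 49.2
clock: 18.0
position: [525.6, 206.1, 33.2]
eef_rot: [-146.9, -0.1, -94.9]
contact_force: [1.0, -0.0, 0.5]
finger_gap: 49.3
TCP seatloc [-59.89958523   0.19643243  -6.79976966]
```

View pics/p11t.png

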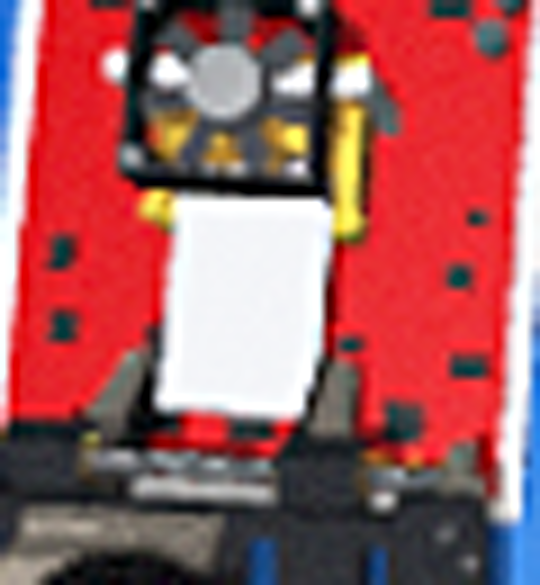

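View pics/p11.png

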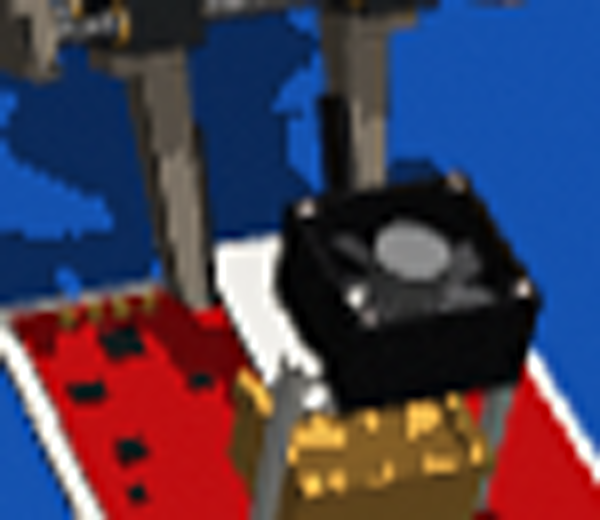

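The plate's front is centred between the flares: in the top crop the plate spans columns 175–330, and the brass lies either side at 140–175 and 333–365. Contact forces are low, so I'll continue.

```bash
python3 -m crank '[1,0,-0.21,0.136,0,0,0, 1,0,-0.21,0.136,0,0,0, 1,0,0,0,0,0,0]'
python3 -m crank '[1,0,-0.21,0.136,0,0,0, 1,0,-0.21,0.136,0,0,0, 1,0,0,0,0,0,0]'
python3 -m crank '[1,0,-0.126,0.082,0,0,0, 1,0,-0.126,0.082,0,0,0, 1,0,0,0,0,0,0]'
python3 -c "
from h import *
s=get_state();print('TCP seatloc',Ro.from_euler('z',-SYAW,degrees=True).apply(s['position']-SEAT))"
```

```text
clock: 18.48
position: [535.6, 205.3, 33.3]
eef_rot: [-146.8, -0.1, -94.9]
contact_force: [0.5, 0.3, 1.5]
finger_gap: 49.4
clock: 18.85
position: [545.8, 204.5, 33.5]
eef_rot: [-146.8, -0.1, -94.9]
contact_force: [1.1, -0.1, 2.2]
finger_gap: 49.2
clock: 19.23
position: [551.6, 204.1, 33.6]
eef_rot: [-146.8, -0.1, -94.9]
contact_force: [1.0, 0.3, 3.8]
finger_gap: 49.3
TCP seatloc [-33.88515533   0.37824346  -6.40089149]
```

The upward force is growing (about 4 N), which fits the plate being slightly nose-up and riding on the tongue's edge. I'll raise it 1 mm, level it by 2°, and continue.

```bash
python3 -m crank '[1,0,-0.027,-0.042,-0.17,0,0, 1,0,0,0,-0.17,0,0, 1,0,0,0,0,0,0]'
python3 -m crank '[1,0,-0.11,0.065,0,0,0, 1,0,0,0,0,0,0]'
python3 -c "
from h import *
s=get_state();print('TCP seatloc',Ro.from_euler('z',-SYAW,degrees=True).apply(s['position']-SEAT),s['ft_torque'])"
```

```text
clock: 19.6
position: [550.9, 203.9, 33.9]
eef_rot: [-148.9, -0.1, -94.9]
contact_force: [1.6, 0.1, 1.4]
finger_gap: 49.3
clock: 19.85
position: [553.4, 203.7, 33.9]
eef_rot: [-148.9, -0.1, -94.9]
contact_force: [-0.3, -0.2, 1.8]
finger_gap: 49.2
TCP seatloc [-32.05219642   0.09824964  -6.12240959] [ 0.06260842 -0.13040101 -0.0175888 ]
```

```bash
for i in 1 2; do python3 -m crank '[1,0,-0.107,0.064,0,0,0, 1,0,0,0,0,0,0]'; done
python3 -c "
from h import *
s=get_state();print('TCP seatloc',Ro.from_euler('z',-SYAW,degrees=True).apply(s['position']-SEAT),s['ft_torque'])
a=get_image('scene');b=get_image('top')
cv2.imwrite('pics/p12.png',cv2.resize(a[150:215,310:385],None,fx=8,fy=8,interpolation=2)[:,:,::-1])
cv2.imwrite('pics/p12t.png',cv2.resize(b[190:255,170:230],None,fx=9,fy=9,interpolation=2)[:,:,::-1])"
```

```text
clock: 20.1
position: [556.0, 203.5, 34.0]
eef_rot: [-148.9, -0.1, -94.9]
contact_force: [0.6, 0.2, 1.7]
finger_gap: 49.1
clock: 20.35
position: [557.7, 203.1, 33.6]
eef_rot: [-149.0, -0.1, -94.9]
contact_force: [-3.9, -0.3, 3.8]
finger_gap: 49.5
TCP seatloc [-27.66133394  -0.0663682   -6.41128355] [0.03936965 0.31720404 0.00641521]
```

View pics/p12t.png

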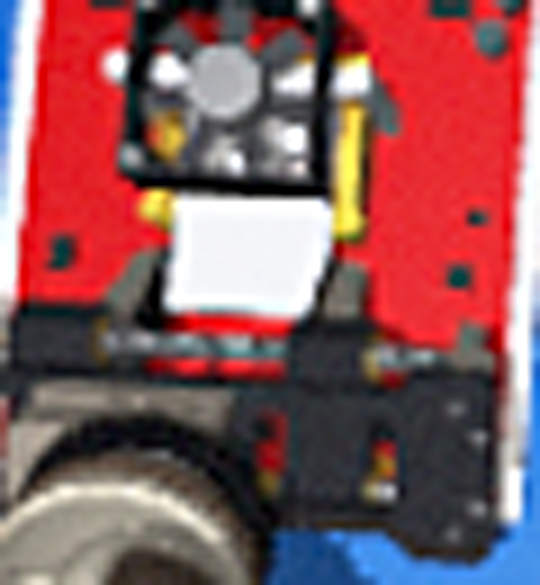

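View pics/p12.png

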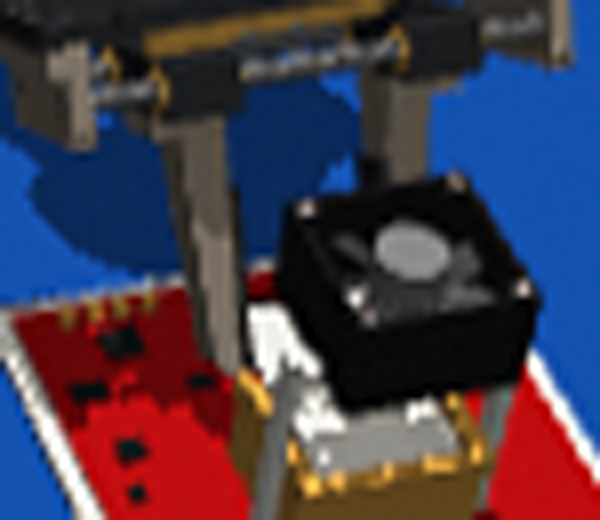

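The plate is in the dock up to the back stop. There's -4 N along x, and the scene view shows its grey front behind the brass teeth. I'll push slightly more, ease the vertical load, and release.

```bash
python3 -m crank '[1,0,-0.06,0.036,0,0,0, 1,0,0,0,0,0,0, 1,0,0,0,0,0,0]'
python3 -c "
from h import *
s=get_state();print('TCP seatloc',Ro.from_euler('z',-SYAW,degrees=True).apply(s['position']-SEAT),s['ft_torque'])
for yb in(224.0,224.6): 
  for z in (46,):
    q=onz('top',170+240/9,yb,z);print(Ro.from_euler('z',-SYAW,degrees=True).apply(q-SEAT))"
```

```text
clock: 20.82
position: [558.1, 203.0, 33.3]
eef_rot: [-149.1, -0.2, -94.9]
contact_force: [-12.7, 0.8, 12.0]
finger_gap: 49.3
TCP seatloc [-27.30616483  -0.13687079  -6.66068784] [-0.00199476  1.11593637 -0.09501483]
[-39.48391471   0.81637497   6.        ]
[-41.24126344   0.66707659   6.        ]
```

```bash
python3 -m crank '[1,0,0.02,-0.03,0,0,0, 0,0,0,0,0,0,0, -0.2,0,0,0,0,0,0, -0.4,0,0,0,0,0,0, -0.4,0,0,0,0,0,0, -0.4,0,0,0,0,0,0]'
python3 -c "
from h import *
print(get_state()['contact_force'])
a=get_image('scene');b=get_image('top')
cv2.imwrite('pics/p13.png',cv2.resize(a[150:215,310:385],None,fx=8,fy=8,interpolation=2)[:,:,::-1])
cv2.imwrite('pics/p13t.png',cv2.resize(b[190:255,170:230],None,fx=9,fy=9,interpolation=2)[:,:,::-1])"
```

```text
clock: 21.58
position: [559.4, 203.3, 34.6]
eef_rot: [-148.9, -0.1, -94.9]
contact_force: [0.3, 0.3, 0.1]
finger_gap: 63.9
[0.31625512 0.32073916 0.05969947]
```

View pics/p13t.png

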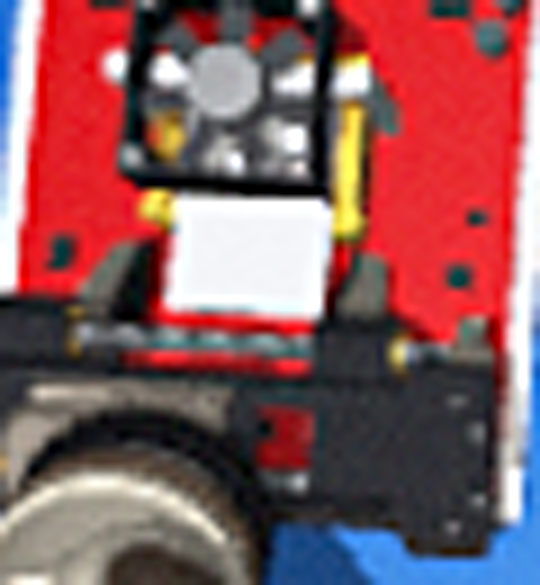

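View pics/p13.png

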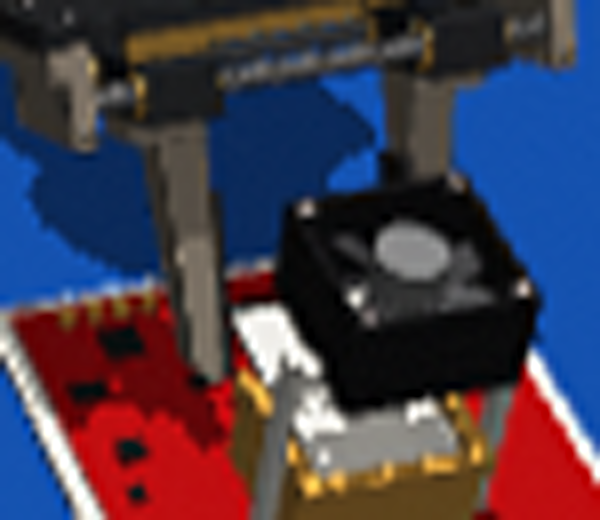

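Released: the plate lies in the dock, with its rear edge at top-crop row about 312 and the fingers clear either side. I'll back straight out along the tool axis and take a final look.

```bash
python3 -m crank '[-0.4,0,0,-0.3,0,0,0, -0.4,0,0,-0.8,0,0,0, -0.4,0,0,-1,0,0,0, -0.4,0,0,-1,0,0,0, -0.4,0,0.5,-1,0,0,0, -0.4,0,0.5,-1,0,0,0, -0.4,0,0,-1,0,0,0, -0.4,0,0,0,0,0,0]'
python3 -c "
from h import *
a=get_image('scene');b=get_image('top')
cv2.imwrite('pics/p14f.png',a[:,:,::-1])
cv2.imwrite('pics/p14t.png',cv2.resize(b[190:255,170:230],None,fx=9,fy=9,interpolation=2)[:,:,::-1])
g=cv2.cvtColor(b,cv2.COLOR_RGB2HSV);m=((g[...,2]>170)&(g[...,1]<60)).astype(np.uint8);m[:212]=0;m[228:]=0;m[:,:185]=0;m[:,210:]=0
for r in range(211,229):
  q=np.nonzero(m[r])[0]
  if len(q): print(r,q.min(),q.max())
"
```

```text
clock: 22.68
position: [479.9, 210.8, 130.4]
eef_rot: [-148.7, -0.0, -94.8]
contact_force: [-0.2, -0.7, 0.1]
finger_gap: 64.1
212 190 205
213 189 206
214 189 206
215 189 206
216 189 206
217 189 206
218 189 206
219 189 205
220 189 205
221 189 205
222 189 205
223 188 205
224 191 205
225 204 204
```

View pics/p14t.png

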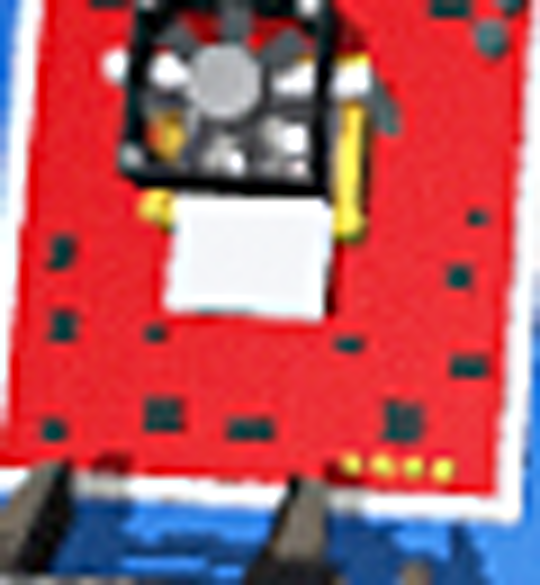

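View pics/p14f.png

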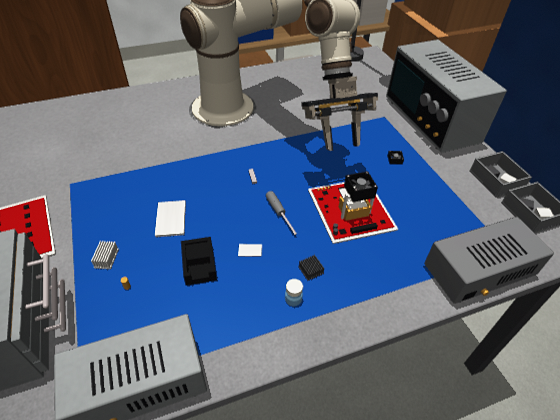

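```bash
python3 -c "
from workcell import *
print(hand_in())"
```

```text
the job is handed in; nothing more can be done
None
```

The plate is docked under the fan, released, and the job is handed in. `hand_in()` reports no verdict, so these are my own checks.

**What I did:**
- I pressed the scoop end with closed fingers, the fingertips going about 9 mm below the block's top. The plate stayed leaning untouched in the pictures.
- I gripped it by its long sides at the raised end (49.8 mm opening) and lifted it clear of the carrier.
- I tilted the tool 33° to bring the plate level, then slid it in between the guides. I stopped when it pressed the back stop with about 12 N, then let go and backed out.

**Last checks:**
- **Home:** seen from the top, the plate's rear edge is at about seat x -40 to -41. That puts the plate within about 1 mm of the back stop.
- **Square:** it lies between the guides, and its rear edge is at about 5.5° against 5.0° for the board's edge.
- **Released:** the fingers opened to 64 mm, and the contact force was near zero after letting go.
- **Surroundings:** the bystanders look unmoved in the last scene picture, and I saw no fan contact. The clock stood at about 22.8 s.

**What did not fit:**
- The plate met the tongue about 5 mm lower than I first expected.
- The readings of its pitch in the hand also disagreed by a few degrees, so I levelled it 2° while sliding.
- I could not measure final flatness directly under the fan. I inferred it from the plate resting freely on the seat.

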